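Load the square spacer into the fixture puck

ROBOT

A 7-joint arm with a two-finger parallel gripper is mounted at the origin on the work surface. World frame = base frame: x ahead of the robot, y to its left, z up, the work surface at z = 0. Lengths are in m, angles in rad, forces in N, time in s.
With the tool pointing down it reaches from about 0.4 to 0.85 m from the base axis. Payload 10.4 kg.
Tool frame: the origin (TCP) lies midway between the tips of the shut fingers; the grasp point (between the pads) lies 19 mm behind it; z points along the fingers, y is the line along which they close (so a half turn about z gives the same grasp; the last joint's range is limited). The gripper opens to 87 mm and grips with 3 to 60 N. Pads are 19 mm wide; open, the fingers measure 117 mm over their backs; the gripper's body (75 mm by 190 mm) begins 51 mm behind the grasp point.
Start: joints at [-1.316, 0.332, -0.065, 1.46, 0.022, 1.35, -0.088], TCP at [0.171, 0.601, 0.223] pointing down, gripper open.
Joint ranges: [-2.6, 2.6], [-0.5, 2.12], [-1.47, 1.34], [0.16, 2.42], [-1.27, 4.41], [0.06, 2.06], [-2.6, 2.6]. Speed limits (rad/s): [2.22, 2.22, 2.79, 2.79, 3.14, 3.14, 3.14].

INTERFACE

Orientations are given as a unit quaternion [x, y, z, w].
In Python, from bench import r gives the robot as it stands.
- The arm moves only by the tool move_arm, never from a script. Its argument "targets" is a list of rows, each a list of 3 entries, a list of its own where there are three numbers: the shift along the tool's x, y, z in cm, then the turn, a rotation vector about the tool's x, y, z in rad, then the opening in per cent of the stroke, from 0 (shut) to 100 (fully open). In form: [[[x, y, z], [wx, wy, wz], gripper], ...]. A call has 1 to 20 rows; each row shifts and turns the commanded pose from where the row before left it, along the tool's axes as they then stand; what a row does not reach is not made up. A row lasts 1/8 s, in which the tool goes at most 62.5 mm and 10.7 degrees, less where a joint would pass 70% of its speed; a pose out of reach is approached as far as the arm can. A call with a gripper value outside its range is refused whole. The fingers move at their own pace and stop on an object; "grip_force" is the grip in N (left out, the last holds). Time passes only in rows, so rows that do not move let the fingers close. It gives the time, the measured TCP pose, the force, the opening and the grip force at its end, in the units of the state.
- r.read_state(): the state, without advancing time (a new reading comes with each control period).
- r.camera(name): name is "scene" or "top" or "wrist"; returns a dict with "image" (400x640x3 uint8, blue, green, red), "vertical_fov" (degrees; the focal length in pixels is half the picture's height over the tangent of half this angle, whatever the lens; pixels are square), "cx", "cy" (the principal point, pixels), "k1" (the pictures are not rectified: a ray, as slopes to the right and down, at radius r is drawn at 1 + k1 r^2 times it, then the intrinsics apply), "cam_to_world" (4x4, takes a point from camera to world coordinates). Camera axes: x right, y down, z forward; pixel columns grow to the right and rows downward; lengths in m; the calibration is good to about 2 mm. A picture is of the moment at which its call begins. There is no depth.
- r.close_job(): hands the job in; it is judged then, once.
The state is a dict: "time": time; "joint_positions": joint angles; "joint_vel": joint speeds; "joint_torque": joint torques, N m; "ee_pos": TCP position; "eef_rot": TCP orientation; "ft_force": force on the tool from outside, world axes, zero at the start; "torque": the same for the moment, N m; "width": finger opening in m; "grip_force": force on a finger pad.
Only numpy, scipy, OpenCV 4.12 (cv2) and the standard library are available. Lean on these libraries where they do the work, as an engineer would, in place of code of your own. Each camera call takes 0.05 s, during which the arm holds its last target. There are 200 camera calls.

TASK

Lift the square spacer up and off its leaning peg and seat it gently in the square pocket of the black fixture puck, flat and fully home; set it in rather than dropping or ramming it. Leave the round spacer on its peg and everything else on the bench where it is.

Things in the scene. Friction and masses are not known exactly. Their poses are not given: they have to be found in the camera images.
- square_spacer: Square amber-coated metal spacer, 38 x 38 mm, 16 mm thick, with a 15 mm through bore in its centre, 60 g or so. Origin at the centre of its underside (the face toward the rack panel), z along the bore out of the panel, x and y along its sides. It starts hanging on one of the rack's two pegs, either one, its z axis leaning 35 degrees from vertical.
- round_spacer: Round amber-coated spacer of the same material, 47 mm across, 16 mm thick, 15 mm bore, hanging on the other peg; it is too big for the pocket and stays there. Origin and z as for the square one.
- rack: Fixed steel rack; its 120 x 220 mm foot reaches from x = -50 to +70 mm of the origin (on the bench, mid width), y along its width. Its panel (80 mm up the slope, 220 mm wide, face centre 85 mm above the bench) leans so that two parallel pegs, at y = -55 and +55 mm, point up and toward the rack's -x, 35 degrees from vertical.
- peg_right (a point): Free end of the peg at rack y = -55 mm; axes of the rack. Each peg is 11 mm thick and stands 42 mm out of the panel; at its root is a collar 22 mm across and 12 mm high on which a spacer rests, so that 14 mm of peg stands out beyond the spacer.
- peg_left (a point): Free end of the like peg at rack y = +55 mm; axes of the rack.
- puck: Fixed black puck, round foot 120 mm across, 16 mm high; origin centre of underside, z up. On it sits a die block 78 x 78 mm, top 36 mm above the bench, in its middle a square pocket 39 mm wide, 6 mm deep (floor at 30 mm), 1 mm chamfer, sides along puck x and y. The block is clamped up to 6 mm off centre either way along puck x; by how much is not reported (see or feel for it).
- bolt_a: silver bolt standing on its head, head 22 mm across, 45 mm tall; bystander; origin at centre of underside
- bolt_b: second silver bolt like the first, standing on its head, 45 mm tall; bystander; origin at centre of underside
- tweezers_rest: white ceramic tweezers rest 30 x 60 mm, 19 mm tall; bystander; origin at centre of underside
- driver: black-handled screwdriver lying flat; bystander; origin at its underside
- jar: white jar, 60 mm across, 80 mm tall; bystander; origin at centre of underside
- ring_gauge: dark steel ring 64 mm across, 18 mm tall, lying flat; bystander; origin at centre of underside
Mind the look-alikes: they are no part of the job. Leave any green or pink look-alike of the square_spacer alone.

How it is judged:
On the way:
1. the square spacer is clear of the rack, off its peg (distance between square_spacer and peg_right above 0.04 m and distance between square_spacer and peg_left above 0.04 m and distance of square_spacer from where it was at the start of the episode above 0.05 m and height (world z) of square_spacer above 0.06 m and contact force between square_spacer and rack below 0.01 N), for 0.1 s.
At the end, for the whole second after the job is handed in: The square spacer lies released and at rest in the pocket: its underside within 1.8 mm of the pocket floor, between the pocket walls, level to 0.05 rad; the round spacer is within 15 mm and the bystanders within 20 mm of their starts (x of square_spacer in the frame of puck between -0.009 and 0.009 m and y of square_spacer in the frame of puck between -0.003 and 0.003 m and z of square_spacer in the frame of puck between 0.028 and 0.0318 m and angle between square_spacer's own z axis and vertical below 0.05 rad and linear speed of square_spacer below 0.01 m/s and distance of round_spacer from where it was at the start of the episode below 0.015 m and distance of each of bolt_a, bolt_b, tweezers_rest, driver, jar, ring_gauge from where it was at the start of the episode below 0.02 m); the robot touches nothing.
It fails at once if the square spacer is dropped (falls free of the fingers faster than 0.45 m/s, about 10 mm) (contact force between the fingers and square_spacer below 0.01 N and linear speed of square_spacer above 0.45 m/s).
It fails at once if the square spacer is rammed onto the puck with more than 35 N (contact force between square_spacer and puck above 35 N).
It fails at once if the round spacer is moved more than 20 mm (distance of round_spacer from where it was at the start of the episode above 0.02 m).
It fails at once if a bystander is moved more than 30 mm (distance of any of bolt_a, bolt_b, tweezers_rest, driver, jar, ring_gauge from where it was at the start of the episode above 0.03 m).
It also fails if it takes over 61 s, if anything falls off the work surface, if the arm or the gripper's body presses on something with over 40 N, if the wrist force passes 120 N, or if a joint passes its speed limit or range.

## Working session

There is one attempt and no reset: what is moved stays moved. The work goes in short steps, Python scripts to look and compute and a tool call to move; the robot and the scene stay as the last step left them, time stands still between calls to the robot, and variables do not carry over. Pictures are saved under pics/ and viewed, at most 10 in all, crops included, and the job is handed in when it is done.

Besides the shell and the picture viewer there is one more tool, called after ">>>" as name(argument=value, ...) on one line, values as JSON. move_arm: Moves the arm, as the interface text tells. Its arguments: {"type":"object","properties":{"targets":{"type":"array"},"grip_force":{"type":"number"}},"required":["targets"]}

```bash
ls; mkdir -p pics; cat > h.py <<'E'
import numpy as np, cv2, pickle
from bench import r
from scipy.spatial.transform import Rotation as R
def grab(n,tag):
    c=r.camera(n); cv2.imwrite(f'pics/{tag}.png',c['image']); pickle.dump(c,open(f'{tag}.pkl','wb')); return c
def load(t): return pickle.load(open(f'{t}.pkl','rb'))
def K(c):
    f=200/np.tan(np.radians(c['vertical_fov'])/2); return np.array([[f,0,c['cx']],[0,f,c['cy']],[0,0,1]])
def ray(c,p):
    u=cv2.undistortPoints(np.array([[p]],float),K(c),np.array([c['k1'],0,0,0.]))[0,0]
    T=np.array(c['cam_to_world']); d=T[:3,:3]@[u[0],u[1],1]; return T[:3,3],d/np.linalg.norm(d)
def atz(c,p,z): o,d=ray(c,p); return o+d*(z-o[2])/d[2]
def tri(*cp):
    A=0;b=0
    L=[ray(c,p) for c,p in cp]
    for o,d in L: M=np.eye(3)-np.outer(d,d); A=A+M; b=b+M@o
    x=np.linalg.solve(A,b); return x,[np.linalg.norm(np.cross(x-o,d)) for o,d in L]
def proj(c,X):
    T=np.linalg.inv(np.array(c['cam_to_world'])); X=np.atleast_2d(np.asarray(X,float))
    return cv2.projectPoints(X,cv2.Rodrigues(T[:3,:3])[0],T[:3,3],K(c),np.array([c['k1'],0,0,0.]))[0][:,0]
E
python3 - <<'E'
from h import *
for n in('scene','top','wrist'):
    c=grab(n,n+'0'); print(n,c['vertical_fov'],c['k1'],np.round(c['cam_to_world'],3).tolist())
s=r.read_state(); print({k:np.round(v,3).tolist() for k,v in s.items()})
E
```

```text
pics
scene 43.032538936741716 -0.022177019921554884 [[0.452, 0.667, -0.592, 1.37], [0.892, -0.347, 0.29, -0.41], [-0.012, -0.659, -0.752, 1.13], [0.0, 0.0, 0.0, 1.0]]
top 43.59993370744047 -0.022267457349624705 [[0.02, -0.995, 0.098, 0.435], [-1.0, -0.018, 0.018, -0.046], [-0.016, -0.098, -0.995, 1.409], [0.0, 0.0, 0.0, 1.0]]
wrist 61.20065918644811 -0.059665835490877166 [[0.273, 0.92, 0.282, 0.094], [0.962, -0.261, -0.081, 0.623], [-0.001, 0.293, -0.956, 0.384], [0.0, 0.0, 0.0, 1.0]]
{'time': 0.15, 'joint_positions': [-1.316, 0.333, -0.065, 1.461, 0.022, 1.35, -0.088], 'joint_vel': [-0.001, -0.002, -0.001, -0.003, -0.001, 0.001, -0.001], 'joint_torque': [0.001, -62.364, 0.025, -39.014, -0.062, 0.038, 0.0], 'ee_pos': [0.171, 0.601, 0.222], 'eef_rot': [0.138, 0.99, -0.001, -0.0], 'ft_force': [-0.321, -0.247, 0.673], 'torque': [0.003, 0.051, -0.054], 'grip_force': 0.0, 'width': 0.087}
```

View pics/scene0.png

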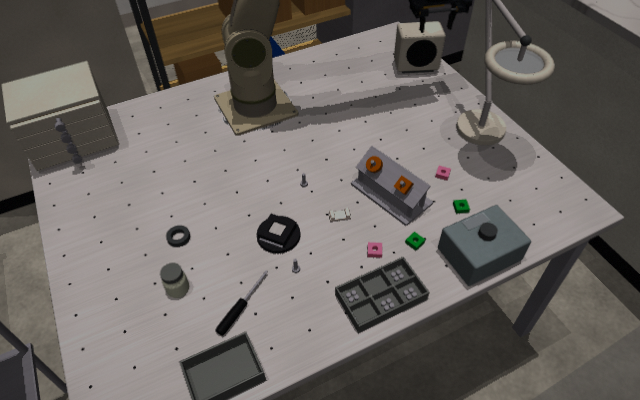

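View pics/top0.png

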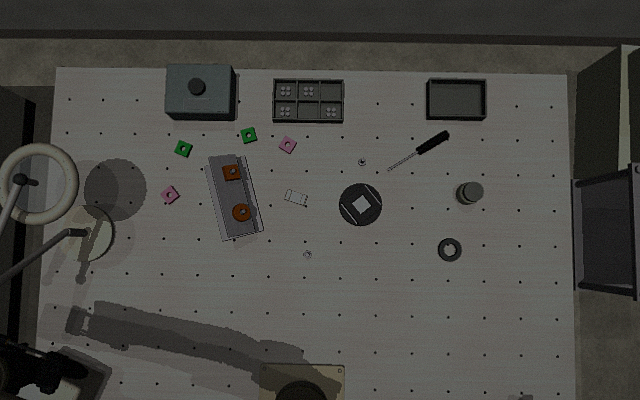

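Scene: square amber spacer at (403,184), with the round one at (374,163). The top view has the square at (231,171) and the round at (241,212). Things that could be taken for it in the top view: green (184,149) and (249,135), pink (288,145) and (170,195), and the round amber spacer (241,212). I choose the square amber one on the rack and check it in a close crop.

```bash
python3 - <<'E'
import cv2,numpy as np
s=cv2.imread('pics/scene0.png');t=cv2.imread('pics/top0.png')
f=lambda i,x,y,w,h,k:cv2.resize(i[y:y+h,x:x+w],None,fx=k,fy=k,interpolation=cv2.INTER_CUBIC)
a=f(s,345,140,100,75,4); b=f(t,195,145,80,100,3); b=np.clip(b*1.8,0,255).astype(np.uint8)
c=f(s,250,205,60,50,4); d=np.clip(f(t,330,175,60,60,4)*2.,0,255).astype(np.uint8)
o=np.zeros((600,800,3),np.uint8)
for im,x,y in((a,0,0),(b,400,0),(c,0,300),(d,400,310)): 
    h,w=im.shape[:2];h=min(h,600-y);w=min(w,800-x); o[y:y+h,x:x+w]=im[:h,:w]
cv2.imwrite('pics/crop1.png',o)
E
```

```text
(no output)
```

View pics/crop1.png

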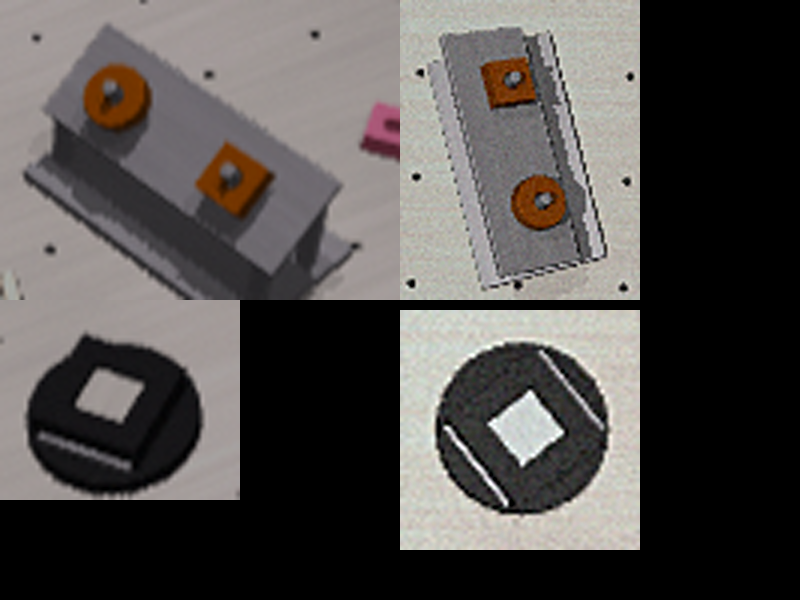

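```bash
cat >> h.py <<'E'
def T(): 
    s=r.read_state(); M=np.eye(4); M[:3,:3]=R.from_quat(s['eef_rot']).as_matrix(); M[:3,3]=s['ee_pos']; return M
E
python3 - <<'E'
from h import *
s=load('scene0');t=load('top0');w=load('wrist0')
P=lambda *a:print(*[np.round(x,4) for x in a])
P(*tri((s,(402.2,182.3)),(t,(232.9,170.2))))
P(*tri((s,(372.5,163)),(t,(243.2,211.8))))
P(*tri((s,(277,229.5)),(t,(361.5,204.5))))
for n,p in dict(jar=(470,192),ring=(450,250),boltb=(362,162),bolta=(308,254),rest=(296,198),drv=(435,143)).items(): print(n,np.round(atz(t,p,0.03),3))
print(np.round(np.linalg.inv(T())@np.array(w['cam_to_world']),4))
E
```

```text
[0.6297 0.1882 0.1188] [0.0014 0.0014]
[0.5219 0.159  0.1102] [0.0016 0.0016]
[ 0.5537 -0.1557  0.0281] [0.0013 0.0013]
jar [ 0.593 -0.456  0.03 ]
ring [ 0.433 -0.4    0.03 ]
boltb [ 0.672 -0.157  0.03 ]
bolta [ 0.414 -0.012  0.03 ]
rest [0.568 0.025 0.03 ]
drv [ 0.729 -0.36   0.03 ]
[[ 7.000e-04 -9.561e-01 -2.932e-01  8.030e-02]
 [ 1.000e+00  7.000e-04  1.000e-04  2.000e-04]
 [ 1.000e-04 -2.932e-01  9.561e-01 -1.621e-01]
 [ 0.000e+00  0.000e+00  0.000e+00  1.000e+00]]
```

The crop confirms it: a square amber spacer with a peg through its bore, the pegs leaning toward world −y. That makes it peg_right. The tip height of 0.119 matches the geometry. Moving now for close wrist views.

>>> move_arm(targets=[[[-3.8,-2.84,-0.5],[0,0,0],100],[[-3.8,-2.84,-0.5],[0,0,0],100],[[-3.8,-2.84,-0.5],[0,0,0],100],[[-3.8,-2.84,-0.5],[0,0,0],100],[[-3.8,-2.84,-0.5],[0,0,0],100],[[-3.8,-2.84,-0.5],[0,0,0],100],[[-3.8,-2.84,-0.5],[0,0,0],100],[[-3.8,-2.84,-0.5],[0,0,0],100],[[-4.55,-1.4,0],[0,0,0],100],[[-4.55,-1.4,0],[0,0,0],100],[[-4.55,-1.4,0],[0,0,0],100],[[-4.55,-1.4,0],[0,0,0],100],[[-4.55,-1.4,0],[0,0,0],100],[[0,0,0],[0,0,0],100],[[0,0,0],[0,0,0],100]])

```text
time: 2.02
ee_pos: [0.6006, 0.1699, 0.2621]
eef_rot: [0.138, 0.99, -0.0, -0.0]
ft_force: [-0.2, 0.9, -0.9]
width: 0.087
grip_force: 0.0
```

```bash
python3 - <<'E'
from h import *
c=grab('wrist','w1'); print(np.round(T(),3).tolist(), r.read_state()['joint_positions'])
E
```

```text
[[-0.962, 0.273, -0.001, 0.6], [0.273, 0.962, 0.001, 0.17], [0.001, 0.0, -1.0, 0.262], [0.0, 0.0, 0.0, 1.0]] [-0.63928119  0.31981538  0.37539222  1.42152156 -0.11750349  1.42275328
  1.03044355]
```

View pics/w1.png

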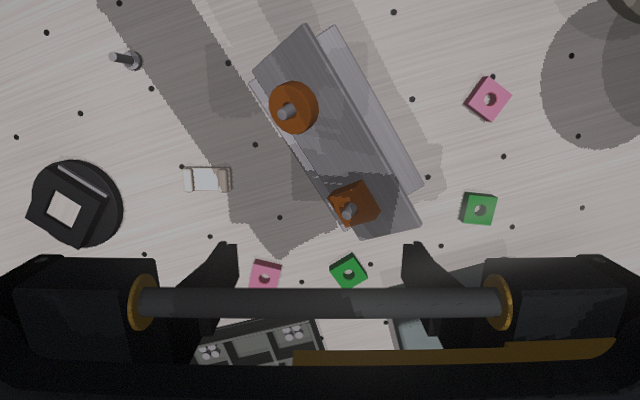

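The wrist view shows the square spacer at (354,204) with its peg end at (348,210), the round one at (293,107), and the puck pocket at (64,207). One more wrist place for a baseline.

>>> move_arm(targets=[[[0.5,-4.8,0],[0,0,0],100],[[0.5,-4.8,0],[0,0,0],100],[[0.5,-4.8,0],[0,0,0],100],[[0,0,0],[0,0,0],100],[[0,0,0],[0,0,0],100]])

```text
time: 2.7
ee_pos: [0.5469, 0.0367, 0.2629]
eef_rot: [0.138, 0.99, 0.001, 0.0]
ft_force: [-0.2, 0.7, 0.3]
width: 0.0871
grip_force: 0.0
```

```bash
python3 - <<'E'
from h import *
c=grab('wrist','w2')
o=[]
for t in('w1','w2'):
    im=cv2.imread(f'pics/{t}.png'); h=cv2.cvtColor(im,cv2.COLOR_BGR2HSV)
    m=cv2.inRange(h,(4,150,40),(20,255,255))
    n,l,s,ce=cv2.connectedComponentsWithStats(m); print(t,[(s[i].tolist(),ce[i].round(1).tolist()) for i in range(1,n) if s[i,4]>50])
a=cv2.imread('pics/w1.png');b=cv2.imread('pics/w2.png')
f=lambda i,x,y,w,h,k:cv2.resize(i[y:y+h,x:x+w],(w*k,h*k),interpolation=cv2.INTER_CUBIC)
s2=cv2.connectedComponentsWithStats(cv2.inRange(cv2.cvtColor(b,cv2.COLOR_BGR2HSV),(4,150,40),(20,255,255)))
canv=np.zeros((600,800,3),np.uint8)
canv[:300,:400]=f(a,305,165,100,75,4)
canv[:300,400:]=f(b,int(sys.argv[1]) if 0 else 460,165,100,75,4)
canv[300:,:400]=f(a,15,150,133,100,3)[:300,:400] if 0 else cv2.resize(a[150:250,15:148],(400,300),interpolation=cv2.INTER_CUBIC)
canv[300:,400:]=cv2.resize(b[150:250,150:283],(400,300),interpolation=cv2.INTER_CUBIC)
cv2.imwrite('pics/crop2.png',canv)
E
```

```text
w1 [([269, 81, 50, 53, 1722], [294.3, 106.1]), ([328, 180, 49, 47, 834], [352.1, 200.4]), ([127, 285, 26, 46, 394], [135.3, 311.6]), ([489, 287, 24, 44, 297], [504.0, 314.6]), ([404, 338, 212, 27, 2487], [520.6, 351.8]), ([293, 352, 25, 14, 125], [303.0, 360.5])]
w2 [([419, 100, 52, 50, 1769], [445.1, 124.3]), ([471, 219, 44, 21, 379], [494.4, 229.8]), ([127, 282, 26, 49, 391], [135.5, 311.6]), ([505, 288, 7, 19, 69], [508.1, 296.6]), ([490, 305, 23, 26, 204], [503.9, 320.2]), ([339, 338, 277, 28, 3234], [494.8, 353.1])]
```

View pics/crop2.png

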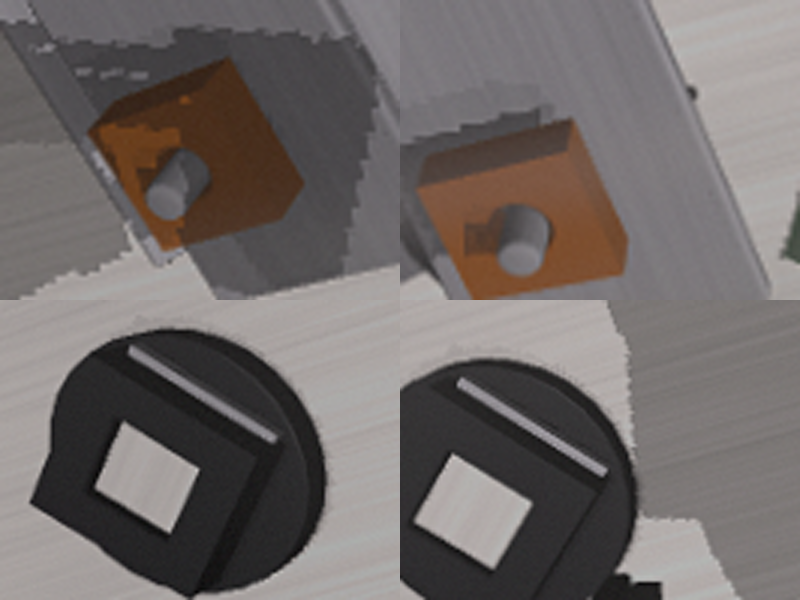

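w1 and w2 show the top face, the peg and the light pocket floor clearly. I fit silhouettes with the known sizes to get the spacer and pocket poses.

```bash
cat > fit.py <<'E'
from h import *
from scipy.optimize import minimize
S=35*np.pi/180
def rackR(yaw): # columns: rack x, rack y, panel normal frame
    z=np.array([-np.sin(S),0,np.cos(S)]);y=np.array([0,1,0]);x=np.cross(y,z)
    return R.from_euler('z',yaw).as_matrix()@np.c_[x,y,z]
def fill(polys,shape=(400,640),k=4):
    out=None
    for p in polys:
        m=np.zeros((shape[0]*k,shape[1]*k),np.uint8)
        h=cv2.convexHull((((p+.5)*k-.5)*16).astype(np.int32)); cv2.fillConvexPoly(m,h,255,shift=4)
        out=m if out is None else cv2.min(out,m)
    return cv2.resize(out,shape[::-1],interpolation=cv2.INTER_AREA)/255.
sq=np.array([[a,b,c] for a in(-.019,.019) for b in(-.019,.019) for c in(0,.016)])
def hullmask(m): 
    ys,xs=np.nonzero(m); o=np.zeros(m.shape,np.uint8); cv2.fillConvexPoly(o,cv2.convexHull(np.c_[xs,ys].astype(np.int32)),1); return o.astype(float)
def amber(im,near):
    h=cv2.cvtColor(im,cv2.COLOR_BGR2HSV); m=cv2.inRange(h,(3,110,15),(22,255,255))
    m=cv2.morphologyEx(m,cv2.MORPH_CLOSE,np.ones((3,3)))
    n,l,s,ce=cv2.connectedComponentsWithStats(m); 
    i=min((i for i in range(1,n) if s[i,4]>40),key=lambda i:np.hypot(*(ce[i]-near))); return hullmask(l==i),s[i]
def fitsq(views,p0,free=True):
    M=[(load(t),)+amber(load(t)['image'],n) for t,n in views]
    def X(p): return sq@(rackR(p[3])@R.from_euler('z',p[4]).as_matrix()).T+p[:3]
    def cost(p): return sum(np.abs(fill([proj(c,X(p))])-m).sum()/m.sum() for c,m,_ in M)
    best=None
    for roll in np.radians([-30,-15,0,15,30]):
        q=np.r_[p0,roll]; s=np.r_[np.full(3,.006),.1,.2]
        o=minimize(cost,q,method='Nelder-Mead',options=dict(initial_simplex=np.vstack([q,q+np.diag(s)]),maxiter=400,xatol=1e-5,fatol=1e-4))
        if best is None or o.fun<best.fun: best=o
    return best,M
E
python3 - <<'E'
from fit import *
b,M=fitsq([('w1',(352,204)),('w2',(500,225))],[.625,.205,.095,np.arctan2(.965,-.26)])
print(b.fun,b.x.round(4),np.degrees(b.x[3:]).round(1),[m[2].tolist() for m in M])
n=rackR(b.x[3])[:,2]; print('tip',(b.x[:3]+n*.03).round(4))
for t in('scene0','top0'):
    print(t,proj(load(t),b.x[:3]+n*.03).round(1))
# pocket
V=[(load('w1'),(64,207)),(load('w2'),(205,220))]
ms=[]
for c,nr in V:
    g=cv2.cvtColor(c['image'],cv2.COLOR_BGR2GRAY); x,y=nr
    m=np.zeros_like(g); ok=(g>110).astype(np.uint8); n_,l,s,ce=cv2.connectedComponentsWithStats(ok,connectivity=4); i=l[y,x]; ms.append((l==i).astype(float)); print(s[i],ce[i])
q=np.array([[-1,-1],[1,-1],[1,1],[-1,1]])*.0195
def P(p,z,s=1): 
    a,bb=np.cos(p[2]),np.sin(p[2]); return np.c_[q*s@np.array([[a,bb],[-bb,a]])+p[:2],np.full(4,z)]
def cost(p): return sum(np.abs(fill([proj(c,P(p,.030)),proj(c,P(p,.035))])-m).sum()/m.sum() for (c,_),m in zip(V,ms))
best=None
for y in np.radians([0,20,40,60,80]):
    p0=np.array([.554,-.156,y]); o=minimize(cost,p0,method='Nelder-Mead',options=dict(initial_simplex=np.vstack([p0,p0+np.diag([.006,.006,.2])]),xatol=1e-5,fatol=1e-4))
    if best is None or o.fun<best.fun: best=o
print('pocket',best.fun,best.x.round(4),np.degrees(best.x[2]))
print('tri rough',tri(*[(c,cv2.moments(m) and (cv2.moments(m)['m10']/m.sum(),cv2.moments(m)['m01']/m.sum())) for (c,_),m in zip(V,ms)]))
np.save('sq.npy',b.x);np.save('pk.npy',best.x)
E
```

```text
0.16141451626333198 [ 0.6264  0.2021  0.0937  1.9216 -0.0641] [110.1  -3.7] [[327, 180, 54, 48, 1386], [465, 196, 52, 44, 1076]]
tip [0.6323 0.1859 0.1182]
scene0 [[401.5 183.4]]
top0 [[233.4 169. ]]
[ 47 191  34  37 701] [ 63.40228245 208.81169757]
[     0      0    640    400 102048] [324.38947358 293.3039746 ]
pocket 1.0485252343328593 [ 0.5562 -0.154   0.692 ] 39.650682813608796
tri rough (array([0.54710836, 0.04378747, 0.27191038]), [np.float64(0.014632644558066916), np.float64(0.014632644558066865)])
```

```bash
cat > fit2.py <<'E'
from fit import *
def pocket(V,p0=(.554,-.156),th=110):
    ms=[]
    for c,(x,y) in V:
        g=cv2.cvtColor(c['image'],cv2.COLOR_BGR2GRAY)
        _,l,s,ce=cv2.connectedComponentsWithStats((g>th).astype(np.uint8),connectivity=4); i=l[y,x]; ms.append((l==i).astype(float)); print(s[i],ce[i].round(1))
    q=np.array([[-1,-1],[1,-1],[1,1],[-1,1]])*.0195
    def P(p,z):
        a,bb=np.cos(p[2]),np.sin(p[2]); return np.c_[q@np.array([[a,bb],[-bb,a]])+p[:2],np.full(4,z)]
    cost=lambda p: sum(np.abs(fill([proj(c,P(p,.030)),proj(c,P(p,.035))])-m).sum()/m.sum() for (c,_),m in zip(V,ms))
    best=None
    for y in np.radians([0,20,40,60,80]):
        p=np.r_[p0,y]; o=minimize(cost,p,method='Nelder-Mead',options=dict(initial_simplex=np.vstack([p,p+np.diag([.006,.006,.2])]),xatol=1e-5,fatol=1e-4))
        if best is None or o.fun<best.fun: best=o
    print('pocket',best.fun,best.x.round(4),np.degrees(best.x[2])); return best.x
E
python3 - <<'E'
from fit2 import *
V=[(load('w1'),(64,207)),(load('w2'),(175,220))]
for v in(V,V[:1],V[1:]): pk=pocket(v); v is V and np.save('pk.npy',pk)
a=np.linspace(0,2*np.pi,40); rd=np.vstack([np.c_[.0235*np.cos(a),.0235*np.sin(a),0*a+z] for z in(0,.016)])
views=[('w1',(352,204),(294,106)),('w2',(490,220),(445,124))]
D=[(load(t),amber(load(t)['image'],n)[0],amber(load(t)['image'],k)[0]) for t,n,k in views]
def cost(p):
    A=rackR(p[3]); X=sq@(A@R.from_euler('z',p[4]).as_matrix()).T+p[:3]
    Y=rd@A.T+p[:3]+A@[p[5],.11+p[6],0]
    return sum(np.abs(fill([proj(c,X)])-m).sum()/m.sum()+np.abs(fill([proj(c,Y)])-k).sum()/k.sum() for c,m,k in D)+(1e3*p[5])**2*.003+(1e3*p[6])**2*.003
q=np.r_[np.load('sq.npy')[:5],0,0]; q[3]-=.05; q[4]+=.05
o=minimize(cost,q,method='Nelder-Mead',options=dict(initial_simplex=np.vstack([q,q+np.diag([.004,.004,.004,.1,.15,.002,.002])]),maxiter=800,xatol=1e-5,fatol=1e-4))
print(o.fun,o.x.round(4),np.degrees(o.x[3:5]).round(1)); np.save('sq2.npy',o.x)
n=rackR(o.x[3])[:,2]; print((o.x[:3]+n*.03).round(4)); 
im=[]
for (c,_,_),x0 in zip(D,((305,165),(450,165))):
    A=rackR(o.x[3])@R.from_euler('z',o.x[4]).as_matrix(); g=cv2.resize(c['image'][x0[1]:x0[1]+75,x0[0]:x0[0]+100],(400,300),interpolation=cv2.INTER_CUBIC)
    for z in(0,.016):
        P=proj(c,np.array([[1,1,z/.019],[1,-1,z/.019],[-1,-1,z/.019],[-1,1,z/.019]])*.019@A.T+o.x[:3])
        cv2.polylines(g,[(((P-x0+.5)*4)).astype(np.int32)],True,(255,255,0),1)
    im.append(g)
    P=proj(c,o.x[:3]+n*.03)[0]; cv2.circle(g,tuple(((P-x0+.5)*4).astype(int)),3,(0,255,0),-1)
cv2.imwrite('pics/ov.png',np.hstack(im))
E
```

```text
[ 47 191  34  37 701] [ 63.4 208.8]
[155 201  39  38 816] [173.8 220.1]
pocket 0.07936007960287414 [ 0.5561 -0.1539  0.6934] 39.72847795680779
[ 47 191  34  37 701] [ 63.4 208.8]
pocket 0.040838018516964565 [ 0.5562 -0.154   0.6921] 39.65176287734465
[155 201  39  38 816] [173.8 220.1]
pocket 0.0359236831987697 [ 0.5561 -0.1541  0.696 ] 39.87737726314963
0.29661456746665366 [ 6.2700e-01  2.0240e-01  9.2500e-02  1.8533e+00  3.7000e-03 -2.0000e-04
  6.0000e-04] [106.2   0.2]
[0.6318 0.1859 0.117 ]
```

View pics/ov.png

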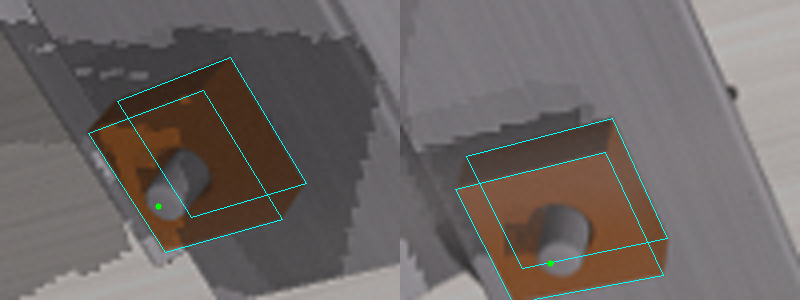

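The overlay fits in both views, and the pocket agrees between views to 0.2 mm. The measured heights match the text (underside 0.093, expected 0.095). Next I work out the approach: rotate in place first, then translate.

```bash
cat >> h.py <<'E'
def go(Rt,pt):
    M=T(); rv=R.from_matrix(M[:3,:3].T@Rt).as_rotvec()
    print('rot(tool)',rv.round(4),'deg',np.degrees(np.linalg.norm(rv)).round(2),'| shift cm in target axes',(Rt.T@(pt-M[:3,3])*100).round(2),'in present axes',(M[:3,:3].T@(pt-M[:3,3])*100).round(2))
E
cat > tgt.py <<'E'
from fit import *
p=np.load('sq2.npy'); o=p[:3]+[0,0,.0006]; A=rackR(p[3])@R.from_euler('z',p[4]).as_matrix()
Rg=np.c_[A[:,1],A[:,0],-A[:,2]]; n=A[:,2]
E
python3 - <<'E'
from tgt import *
print(np.round(Rg,3).tolist()); go(Rg,o+n*.078)
E
```

```text
[[-0.96, -0.232, -0.16], [-0.282, 0.786, 0.551], [-0.002, 0.574, -0.819]]
rot(tool) [-0.5943  0.1694 -0.5435] deg 47.15 | shift cm in target axes [-12.3    1.41  13.92] in present axes [-5.58 14.29 10.58]
```

>>> move_arm(targets=[[[0,0,0],[-0.099,0.0282,-0.0906],100],[[0,0,0],[-0.099,0.0282,-0.0906],100],[[0,0,0],[-0.099,0.0282,-0.0906],100],[[0,0,0],[-0.099,0.0282,-0.0906],100],[[0,0,0],[-0.099,0.0282,-0.0906],100],[[0,0,0],[-0.099,0.0282,-0.0906],100],[[0,0,0],[0,0,0],100],[[-2.46,0.28,1.4],[0,0,0],100],[[-2.46,0.28,1.4],[0,0,0],100],[[-2.46,0.28,1.4],[0,0,0],100],[[-2.46,0.28,1.4],[0,0,0],100],[[-2.46,0.28,1.4],[0,0,0],100],[[0,0,3.0],[0,0,0],100],[[0,0,2.0],[0,0,0],100],[[0,0,0],[0,0,0],100],[[0,0,0],[0,0,0],100]])

```text
time: 4.75
ee_pos: [0.6434, 0.146, 0.1735]
eef_rot: [-0.135, 0.944, 0.297, -0.041]
ft_force: [-0.6, -0.6, 1.0]
width: 0.0871
grip_force: 0.0
```

```bash
python3 - <<'E'
from tgt import *
go(Rg,o+n*.008); print(r.read_state()['joint_positions'].round(2) if hasattr(r.read_state()['joint_positions'],'round') else r.read_state()['joint_positions'])
c=grab('wrist','w3')
P=proj(c,np.array([[1,1,.842],[1,-1,.842],[-1,-1,.842],[-1,1,.842]])*.019@A.T+o); print(P.round(1))
g=c['image'].copy(); cv2.polylines(g,[P.round().astype(np.int32)],True,(255,255,0),1); cv2.imwrite('pics/w3o.png',g)
E
```

```text
rot(tool) [-0.0021  0.0026 -0.0023] deg 0.23 | shift cm in target axes [-0.    0.2   9.16] in present axes [0.02 0.22 9.16]
[-0.26  0.59  0.38  1.39 -0.77  1.5   2.12]
[[347.7 186.3]
 [346.6 233.5]
 [297.9 233.5]
 [296.9 186.3]]
```

View pics/w3o.png

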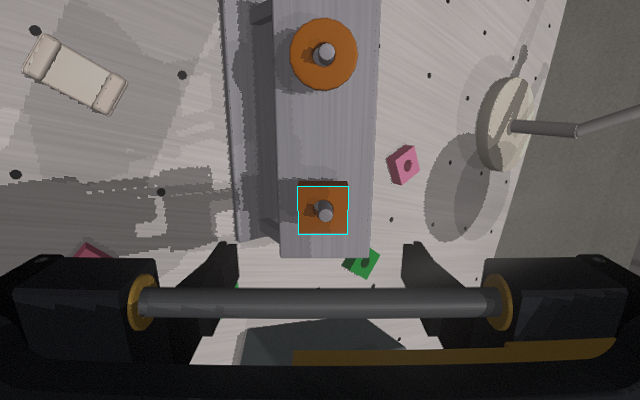

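The square outline falls right on the spacer's top face, centred at (322,210). Going in along the peg axis and closing.

>>> move_arm(targets=[[[0,0.2,2.5],[0,0,0],100],[[0,0,2.5],[0,0,0],100],[[0,0,2.0],[0,0,0],100],[[0,0,1.2],[0,0,0],100],[[0,0,0.9],[0,0,0],100],[[0,0,0],[0,0,0],100],[[0,0,0],[0,0,0],60],[[0,0,0],[0,0,0],45],[[0,0,0],[0,0,0],30],[[0,0,0],[0,0,0],20],[[0,0,0],[0,0,0],20],[[0,0,0],[0,0,0],20]], grip_force=20)

```text
time: 6.3
ee_pos: [0.6281, 0.1984, 0.0991]
eef_rot: [-0.135, 0.944, 0.298, -0.041]
ft_force: [-0.4, -0.2, -0.1]
width: 0.0377
grip_force: 20.0
```

```bash
python3 - <<'E'
from tgt import *
go(Rg,o+n*.008); s=r.read_state(); print({k:np.round(s[k],3).tolist() for k in('width','grip_force','ft_force','torque')})
E
```

```text
rot(tool) [-0.0006  0.0012 -0.002 ] deg 0.14 | shift cm in target axes [-0.01 -0.01 -0.06] in present axes [-0.01 -0.01 -0.06]
{'width': 0.038, 'grip_force': 19.999, 'ft_force': [-0.393, -0.154, -0.117], 'torque': [-0.57, -0.041, 0.005]}
```

>>> move_arm(targets=[[[0,0,0],[0,0,0],55],[[0,0,0],[0,0,0],55],[[0,0,-0.12],[0,0,0],55],[[0,0,0],[0,0,0],55],[[0,0,0],[0,0,0],30],[[0,0,0],[0,0,0],20],[[0,0,0],[0,0,0],20],[[0,0,0],[0,0,0],20],[[0,0,-0.5],[0,0,0],20],[[0,0,-0.7],[0,0,0],20],[[0,0,-1.0],[0,0,0],20],[[0,0,-1.5],[0,0,0],20],[[0,0,-2.0],[0,0,0],20],[[0,0,-2.5],[0,0,0],20],[[0,0,-2.5],[0,0,0],20],[[0,0,0],[0,0,0],20],[[0,0,0],[0,0,0],20]], grip_force=20)

```text
time: 8.43
ee_pos: [0.645, 0.1388, 0.1872]
eef_rot: [-0.135, 0.944, 0.297, -0.042]
ft_force: [-0.5, 0.5, -0.3]
width: 0.0376
grip_force: 20.0
```

```bash
python3 - <<'E'
from tgt import *
pk=np.load('pk.npy'); s=r.read_state(); print({k:np.round(s[k],3).tolist() for k in('width','grip_force','ft_force')})
print('dist',(T()[:3,3]-o)@n)
c=grab('wrist','w4'); cv2.imwrite('pics/w4c.png',c['image'][130:330,200:440])
for y in(pk[2]+np.pi/2,pk[2]+np.pi):
    x=np.array([np.cos(y),np.sin(y),0]); Rt=np.c_[x,np.cross([0,0,-1],x),[0,0,-1]]
    go(Rt,np.r_[pk[:2],.13])
E
```

```text
{'width': 0.038, 'grip_force': 19.999, 'ft_force': [-0.49, 0.504, -0.272]}
dist 0.11507100597722657
rot(tool) [ 0.5399 -0.3532  1.1232] deg 74.21 | shift cm in target axes [-16.88 -25.55   5.68] in present axes [ 16.71 -24.28 -10.06]
rot(tool) [ 0.6016  0.1257 -0.3968] deg 41.92 | shift cm in target axes [ 25.55 -16.88   5.68] in present axes [ 16.71 -24.28 -10.06]
```

View pics/w4c.png

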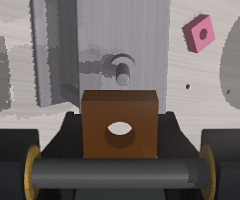

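Spacer held square and clear, and the peg is empty at (322,205) in the full frame. Joint 7 limits favour the +74° turn. I move to a hover with the pocket in view beside the spacer.

>>> move_arm(targets=[[[0,0,-2],[0,0,0],20],[[0,0,-2],[0,0,0],20],[[0,0,0],[0.054,-0.0353,0.1123],20],[[0,0,0],[0.054,-0.0353,0.1123],20],[[0,0,0],[0.054,-0.0353,0.1123],20],[[0,0,0],[0.054,-0.0353,0.1123],20],[[0,0,0],[0.054,-0.0353,0.1123],20],[[0,0,0],[0.054,-0.0353,0.1123],20],[[0,0,0],[0.054,-0.0353,0.1123],20],[[0,0,0],[0.054,-0.0353,0.1123],20],[[0,0,0],[0.054,-0.0353,0.1123],20],[[0,0,0],[0.054,-0.0353,0.1123],20],[[0,0,0],[0,0,0],20],[[0,0,0],[0,0,0],20]])

```text
time: 10.22
ee_pos: [0.6518, 0.1157, 0.221]
eef_rot: [0.424, 0.905, 0.001, 0.001]
ft_force: [-0.7, -0.6, 0.1]
width: 0.0379
grip_force: 20.0
```

```bash
cat >> tgt.py <<'E'
pk=np.load('pk.npy'); x=np.array([np.cos(pk[2]+np.pi/2),np.sin(pk[2]+np.pi/2),0]); Rp=np.c_[x,np.cross([0,0,-1],x),[0,0,-1]]
E
python3 - <<'E'
from tgt import *
go(Rp,np.r_[pk[:2],.15]-.08*x); print(np.round(r.read_state()['joint_positions'],2),T()[:3,3])
E
```

```text
rot(tool) [0.0019 0.0007 0.0008] deg 0.12 | shift cm in target axes [-22.62 -24.59   7.1 ] in present axes [-22.59 -24.62   7.07]
[-0.75  0.49  0.73  1.39 -0.32  1.39  0.67] [0.65183224 0.11565907 0.22100758]
```

>>> move_arm(targets=[[[-2.83,-3.08,0.88],[0,0,0],20],[[-2.83,-3.08,0.88],[0,0,0],20],[[-2.83,-3.08,0.88],[0,0,0],20],[[-2.83,-3.08,0.88],[0,0,0],20],[[-2.83,-3.08,0.88],[0,0,0],20],[[-2.83,-3.08,0.88],[0,0,0],20],[[-2.83,-3.08,0.88],[0,0,0],20],[[-2.83,-3.08,0.88],[0.0019,0.0007,0.0008],20],[[0,0,0],[0,0,0],20],[[0,0,0],[0,0,0],20],[[0,0,0],[0,0,0],20]])

```text
time: 11.6
ee_pos: [0.6072, -0.2139, 0.1504]
eef_rot: [0.424, 0.905, -0.0, 0.0]
ft_force: [1.2, -0.3, -1.8]
width: 0.0376
grip_force: 20.0
```

```bash
python3 - <<'E'
from fit2 import *
from tgt import pk,Rp
c=grab('wrist','w5'); M=T(); s=tuple(proj(c,np.r_[pk[:2],.03])[0].round().astype(int)); print('expect',s)
p=pocket([(c,s)],pk[:2]); np.save('pk5.npy',p); print(np.round(M,4).tolist())
# held spacer: silhouette crop
h=cv2.cvtColor(c['image'],cv2.COLOR_BGR2HSV); m=cv2.inRange(h,(3,110,15),(22,255,255)); m[:215]=0;m[290:]=0;m[:,:270]=0;m[:,380:]=0
for y in range(216,290,6): xs=np.nonzero(m[y])[0]; print(y,(xs.min(),xs.max(),len(xs)) if len(xs) else None)
X=lambda dx,z:np.array([dx,0,0])+[[a,b,z] for a,b in((.019,-.019),(.019,.019),(-.019,.019),(-.019,-.019))]
for z in(.0085,-.0075): print(z,proj(c,X(0,z)@M[:3,:3].T+M[:3,3]).round(1).tolist(), 'bore', proj(c,M[:3,:3]@[0,0,z]+M[:3,3]).round(1))
cv2.imwrite('pics/w5c.png',cv2.resize(c['image'][40:310,160:480],(800,600*27//24 if 0 else 600)))
E
```

```text
expect (np.int64(318), np.int64(104))
[ 293   79   49   50 2251] [317.1 102.6]
pocket 0.08613688034076358 [ 0.5559 -0.1544  0.6977] 39.975810222591456
[[-0.6398, 0.7685, -0.0002, 0.6072], [0.7685, 0.6398, -0.0002, -0.2138], [-0.0001, -0.0003, -1.0, 0.1503], [0.0, 0.0, 0.0, 1.0]]
216 None
222 (np.int64(284), np.int64(355), 72)
228 (np.int64(283), np.int64(357), 70)
234 (np.int64(282), np.int64(358), 77)
240 (np.int64(282), np.int64(357), 76)
246 (np.int64(282), np.int64(357), 76)
252 (np.int64(282), np.int64(357), 64)
258 (np.int64(282), np.int64(357), 52)
264 (np.int64(282), np.int64(357), 68)
270 (np.int64(283), np.int64(356), 74)
276 (np.int64(283), np.int64(356), 74)
282 (np.int64(283), np.int64(356), 74)
288 None
0.0085 [[283.4, 220.6], [354.2, 220.6], [352.1, 283.3], [285.5, 283.2]] bore [[318.8 253. ]]
-0.0075 [[280.1, 231.6], [357.4, 231.7], [354.8, 298.8], [282.7, 298.8]] bore [[318.7 266.5]]
```

View pics/w5c.png

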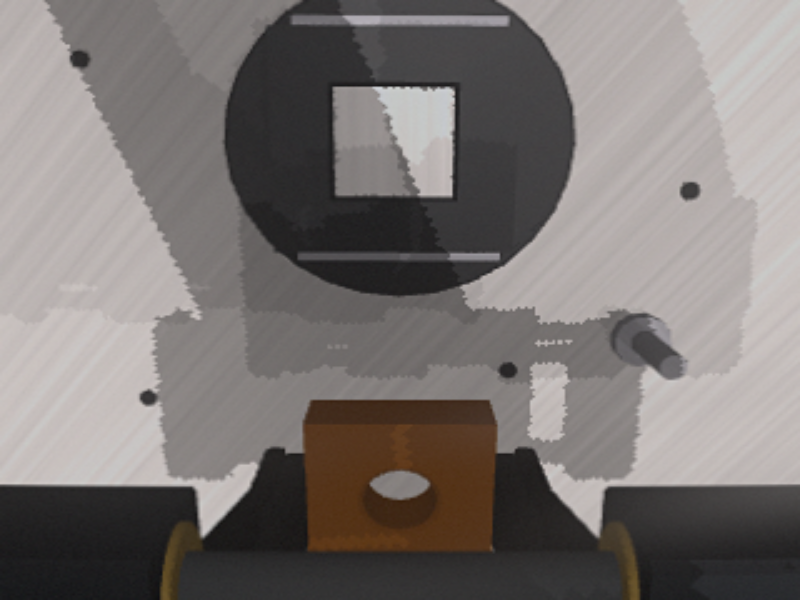

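The view shows the pocket at (317,103), consistent with the earlier fits, and the held spacer level and square within about 0.3 mm of nominal in the tool frame. Going to just above the pocket.

```bash
cat >> tgt.py <<'E'
try:
    p5=np.load('pk5.npy'); y_=np.radians(39.85)+np.pi/2; x=np.array([np.cos(y_),np.sin(y_),0]); Rp=np.c_[x,np.cross([0,0,-1],x),[0,0,-1]]
    Pp=np.r_[p5[:2],0]-.0003*x-.00035*Rp[:,1]
except FileNotFoundError: pass
E
python3 - <<'E'
from tgt import *
go(Rp,Pp+[0,0,.050])
E
```

```text
rot(tool) [-0.0003  0.0001 -0.0012] deg 0.07 | shift cm in target axes [ 7.81 -0.17 10.03] in present axes [ 7.81 -0.18 10.03]
```

>>> move_arm(targets=[[[2.5,-0.06,0],[0,0,-0.0012],20],[[2.5,-0.06,0],[0,0,0],20],[[2.81,-0.06,0],[0,0,0],20],[[0,0,2.5],[0,0,0],20],[[0,0,2.5],[0,0,0],20],[[0,0,2.5],[0,0,0],20],[[0,0,1.5],[0,0,0],20],[[0,0,1.0],[0,0,0],20],[[0,0,0],[0,0,0],20],[[0,0,0],[0,0,0],20],[[0,0,0],[0,0,0],20]])

```text
time: 13.02
ee_pos: [0.5558, -0.1563, 0.0507]
eef_rot: [0.425, 0.905, -0.0, 0.0]
ft_force: [0.2, -0.1, -0.2]
width: 0.0376
grip_force: 20.0
```

```bash
python3 - <<'E'
from tgt import *
go(Rp,Pp+[0,0,.0385]); s=r.read_state(); print(np.round(s['ft_force'],2),np.round(s['torque'],2),s['width'])
E
```

```text
rot(tool) [-0.0004  0.001  -0.0021] deg 0.13 | shift cm in target axes [0.1  0.09 1.22] in present axes [0.1  0.09 1.22]
[ 0.17 -0.06 -0.21] [-0.02 -0.02  0.01] 0.03760439962078465
```

>>> move_arm(targets=[[[0.1,0.09,0],[0,0,-0.002],20],[[0,0,0],[0,0,0],20],[[0,0,0.1],[0,0,0],20],[[0,0,0.1],[0,0,0],20],[[0,0,0.1],[0,0,0],20],[[0,0,0],[0,0,0],20],[[0,0,0],[0,0,0],20]])

```text
time: 13.9
ee_pos: [0.5554, -0.1548, 0.0471]
eef_rot: [0.424, 0.906, -0.001, -0.0]
ft_force: [0.3, -0.3, -0.5]
width: 0.0377
grip_force: 20.0
```

```bash
python3 - <<'E'
from tgt import *
go(Rp,Pp+[0,0,.0385]); s=r.read_state(); print(np.round(s['ft_force'],2),np.round(s['torque'],2))
E
```

```text
rot(tool) [-0.0012  0.0002 -0.0002] deg 0.07 | shift cm in target axes [-0.03  0.03  0.86] in present axes [-0.03  0.03  0.86]
[ 0.31 -0.34 -0.51] [-0.09  0.01 -0.02]
```

>>> move_arm(targets=[[[-0.02,0.02,0.08],[0,0,0],20],[[0,0,0.08],[0,0,0],20],[[0,0,0.08],[0,0,0],20],[[0,0,0.08],[0,0,0],20],[[0,0,0],[0,0,0],20]])

```text
time: 14.52
ee_pos: [0.5557, -0.1549, 0.0438]
eef_rot: [0.424, 0.906, -0.001, -0.0]
ft_force: [-0.3, -0.4, -0.2]
width: 0.0375
grip_force: 20.0
```

```bash
python3 - <<'E'
from tgt import *
for i in range(3):
    go(Rp,Pp+[0,0,.0385]); s=r.read_state(); print(np.round(s['ft_force'],2),np.round(s['torque'],2))
E
```

```text
rot(tool) [-0.0013  0.0002 -0.0001] deg 0.08 | shift cm in target axes [-0.01  0.01  0.53] in present axes [-0.01  0.01  0.53]
[-0.28 -0.44 -0.23] [-0.09  0.01 -0.02]
rot(tool) [-0.0013  0.0002 -0.0001] deg 0.08 | shift cm in target axes [-0.01  0.01  0.53] in present axes [-0.01  0.01  0.53]
[-0.28 -0.44 -0.23] [-0.09  0.01 -0.02]
rot(tool) [-0.0013  0.0002 -0.0001] deg 0.08 | shift cm in target axes [-0.01  0.01  0.53] in present axes [-0.01  0.01  0.53]
[-0.28 -0.44 -0.23] [-0.09  0.01 -0.02]
```

No contact so far. Continuing down in small steps.

>>> move_arm(targets=[[[0,0,0.06],[0,0,0],20],[[0,0,0.06],[0,0,0],20],[[0,0,0.06],[0,0,0],20],[[0,0,0],[0,0,0],20]])

```text
time: 15.02
ee_pos: [0.5558, -0.1549, 0.0421]
eef_rot: [0.424, 0.906, -0.001, -0.0]
ft_force: [0.1, 0.5, -1.7]
width: 0.0377
grip_force: 20.0
```

>>> move_arm(targets=[[[0,0,0.06],[0,0,0],20],[[0,0,0.05],[0,0,0],20],[[0,0,0],[0,0,0],20]])

```text
time: 15.4
ee_pos: [0.5558, -0.155, 0.041]
eef_rot: [0.424, 0.906, -0.001, -0.0]
ft_force: [0.8, -0.0, -0.1]
width: 0.0378
grip_force: 20.0
```

>>> move_arm(targets=[[[0,0,0.05],[0,0,0],20],[[0,0,0.05],[0,0,0],20],[[0,0,0],[0,0,0],20]])

```text
time: 15.78
ee_pos: [0.5558, -0.1549, 0.04]
eef_rot: [0.424, 0.906, -0.001, -0.0]
ft_force: [1.8, -2.4, -0.8]
width: 0.0377
grip_force: 20.0
```

>>> move_arm(targets=[[[0,0,0.04],[0,0,0],20],[[0,0,0.04],[0,0,0],20],[[0,0,0],[0,0,0],20]])

```text
time: 16.15
ee_pos: [0.5558, -0.1549, 0.0392]
eef_rot: [0.424, 0.906, -0.001, -0.0]
ft_force: [0.9, -1.5, 0.0]
width: 0.0377
grip_force: 20.0
```

>>> move_arm(targets=[[[0,0,0.03],[0,0,0],20],[[0,0,0.03],[0,0,0],20],[[0,0,0],[0,0,0],20]])

```text
time: 16.52
ee_pos: [0.5558, -0.1549, 0.0386]
eef_rot: [0.424, 0.906, -0.001, -0.0]
ft_force: [2.1, -2.1, 1.2]
width: 0.0379
grip_force: 20.0
```

>>> move_arm(targets=[[[0,0,0.03],[0,0,0],20],[[0,0,0],[0,0,0],20]])

```text
time: 16.77
ee_pos: [0.5557, -0.1549, 0.0383]
eef_rot: [0.424, 0.906, -0.001, -0.0]
ft_force: [1.3, -2.2, 1.7]
width: 0.0373
grip_force: 20.0
```

>>> move_arm(targets=[[[0,0,0.03],[0,0,0],20],[[0,0,0],[0,0,0],20]])

```text
time: 17.02
ee_pos: [0.5558, -0.1549, 0.038]
eef_rot: [0.424, 0.906, -0.001, -0.0]
ft_force: [2.2, -2.7, 1.2]
width: 0.0378
grip_force: 20.0
```

>>> move_arm(targets=[[[0,0,0.03],[0,0,0],20],[[0,0,0],[0,0,0],20]])

```text
time: 17.27
ee_pos: [0.5558, -0.1549, 0.0378]
eef_rot: [0.424, 0.906, -0.001, -0.0]
ft_force: [1.6, -2.4, 2.6]
width: 0.0376
grip_force: 20.0
```

>>> move_arm(targets=[[[0,0,0.03],[0,0,0],20],[[0,0,0],[0,0,0],20]])

```text
time: 17.52
ee_pos: [0.5558, -0.1549, 0.0377]
eef_rot: [0.424, 0.906, -0.0, -0.0]
ft_force: [1.0, -2.6, 6.3]
width: 0.0379
grip_force: 20.0
```

>>> move_arm(targets=[[[0,0,0.03],[0,0,0],20],[[0,0,0],[0,0,0],20]])

```text
time: 17.77
ee_pos: [0.5558, -0.1549, 0.0377]
eef_rot: [0.424, 0.906, -0.0, -0.0]
ft_force: [-1.1, -1.2, 9.6]
width: 0.0377
grip_force: 20.0
```

Height stalls at 37.7 mm with 9.6 N: the spacer is on the floor, and the fingertips are 1.7 mm clear of the block. Relieve the press, open and rise.

>>> move_arm(targets=[[[0,0,-0.05],[0,0,0],20],[[0,0,0],[0,0,0],45],[[0,0,0],[0,0,0],55],[[0,0,0],[0,0,0],70],[[0,0,0],[0,0,0],85],[[0,0,0],[0,0,0],85],[[0,0,-1.0],[0,0,0],85],[[0,0,-2.0],[0,0,0],85],[[0,0,-3.0],[0,0,0],85],[[-2,0,-4.0],[0,0,0],85],[[-3,0,-3.0],[0,0,0],85],[[-3,0,0],[0,0,0],85],[[0,0,0],[0,0,0],85],[[0,0,0],[0,0,0],85]])

```text
time: 19.52
ee_pos: [0.6068, -0.2158, 0.1681]
eef_rot: [0.424, 0.906, -0.001, -0.0]
ft_force: [0.3, 0.4, -0.7]
width: 0.074
grip_force: 0.0
```

```bash
python3 - <<'E'
from tgt import *
c=grab('wrist','w6'); u=proj(c,Pp+[0,0,.046])[0]; print(u)
q=np.array([[1,1],[1,-1],[-1,-1],[-1,1]])*.019
g=c['image'].copy()
k=4;x0=np.array([max(0,int(u[0])-70),max(0,int(u[1])-60)]); g=cv2.resize(g[x0[1]:x0[1]+120,x0[0]:x0[0]+140],None,fx=k,fy=k)
P=proj(c,q[:,:1]*Rp[:,0]+q[:,1:]*Rp[:,1]+Pp+[0,0,.046]); print(P.round(1))
cv2.polylines(g,[((P-x0+.5)*k).astype(np.int32)],True,(255,255,0),1)
cv2.imwrite('pics/w6c.png',g)
E
```

```text
[319.13368814 102.70896927]
[[343.   78.1]
 [295.3  78.1]
 [296.1 126.6]
 [342.2 126.6]]
```

View pics/w6c.png

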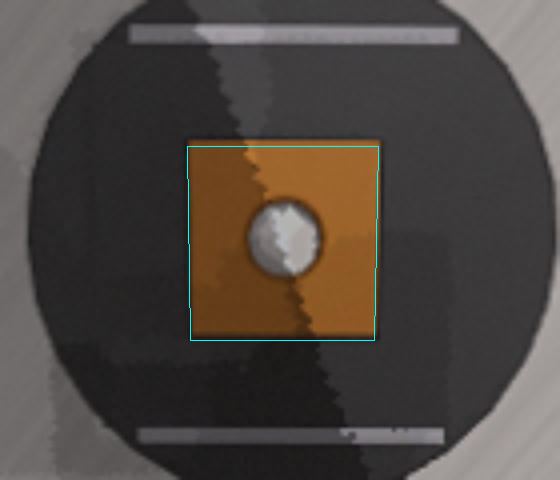

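The spacer sits square and flat in the pocket. Its top outline matches a 46 mm top height in size, within about 1 px in position. Handing in.

```bash
python3 -c "
from bench import r
print(r.close_job())"
```

```text
the job is handed in; nothing more can be done
None
```

The square spacer is off its peg and lies released, flat on the pocket floor of the puck (about 10 N at most on seating); the round spacer and bystanders were not touched, and the job is handed in, though no verdict came back.

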